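# Clear the way and open the insert drawer of the fitting station

### The arm

A 6-joint arm with a two-finger parallel gripper is mounted at the origin on the work surface. World frame = base frame: x ahead of the robot, y to its left, z up, the work surface at z = 0. Lengths are in m, angles in rad, forces in N, time in s.
With the tool pointing down it reaches from about 0.4 to 0.825 m from the base axis. Payload 7 kg.
Tool frame: the origin (TCP) lies on the centre line of the jaws, within the pads' length; the fingertips stand 22 mm ahead of it and the grasp point (between the pads) lies 3 mm ahead of it (arm.tcp_to_tips is the distance from the TCP to the fingertips, in m); z points along the fingers, y is the line along which they close (so a half turn about z gives the same grasp; the last joint's range is limited). The gripper opens to 88 mm and grips with 3 to 60 N. Pads are 19 mm wide; open, the fingers measure 130 mm over their backs; the gripper's body (78 mm by 193 mm) begins 47 mm behind the grasp point.
Start: joints at [-0.829, 0.359, 0.012, 0, -1.224, -0.288], TCP at [0.296, -0.607, 0.249] pointing down, gripper open.
Joint ranges: [-3.07, 3.07], [-1.43, 2.12], [-1.02, 1.25], [-3.03, 1.67], [-3.05, -0], [-3.03, 3.03]. Speed limits (rad/s): [2.39, 2.39, 3.01, 3.14, 3.14, 3.14].

### API

Orientations are given as [roll, pitch, yaw] about the fixed x, y, z axes, in that order (R = Rz(yaw) Ry(pitch) Rx(roll)).
In Python, from station import arm gives the robot as it stands.
- The arm moves only by the tool jog_arm, never from a script. Its argument "targets" is a list of rows, each an object of numbers: "dx", "dy", "dz": the shift along the tool's x, y, z in mm; "rx", "ry", "rz": the turn, a rotation vector about the tool's x, y, z in rad; "gripper": the closure, from 0 (fully open) to 1 (shut). In form: [{"dx": .., "dy": .., "dz": .., "rx": .., "ry": .., "rz": .., "gripper": ..}, ...]. A call has exactly 8 rows; each row is the pose to reach, as a shift and turn from the pose commanded when the call began, along the tool's axes at that moment; what a row does not reach only later rows make up. A row lasts 1/12 s, in which the tool goes at most 41.7 mm and 7.16 degrees, less where a joint would pass 70% of its speed; a pose out of reach is approached as far as the arm can. A call with a gripper value outside its range is refused whole. The fingers move at their own pace and stop on an object; "force" is the grip in N (left out, the last holds). Time passes only in rows, so rows that repeat a pose let the fingers close, or fill a call up. It gives the time, the measured TCP pose, the force, the opening and the grip force at its end, in the units of the state.
- arm.get_state(): the state, without advancing time (a new reading comes with each control period).
- arm.grab_frame(name): name is "scene" or "top"; returns a dict with "frame" (384x512x3 uint8, red, green, blue), "z_map" (384x512 float32, m along the optical axis (not along the pixel's ray), 0 where there is no reading), "fx", "fy", "cx", "cy" (pixels), "distortion" ([k1, k2, p1, p2, k3] as OpenCV has them; the pictures are not rectified), "view" (4x4, takes a point from world to camera coordinates). Camera axes: x right, y down, z forward; pixel columns grow to the right and rows downward; lengths in m; the calibration is good to about 2 mm. A picture is of the moment at which its call begins.
- arm.job_done(): hands the job in; it is judged then, once.
The state is a dict: "t": time; "q": joint angles; "qd": joint speeds; "joint_efforts": joint torques, N m; "eef_pos": TCP position; "ee_rot": TCP orientation; "force": force on the tool from outside, world axes, zero at the start; "moment": the same for the moment, N m; "width": finger opening in m; "gripper_force": force on a finger pad.
Only numpy, scipy, OpenCV 4.12 (cv2) and the standard library are available. Lean on these libraries where they do the work, as an engineer would, in place of code of your own. Each camera call takes 0.05 s, during which the arm holds its last target. There are 200 camera calls.

### The job

I need to get at the finger inserts in the blue drawer of the fitting station, but the steel cubby flap has been left up in front of it and the black jig block lies in its way. Swing the flap down fully shut without slamming it, set the jig block flat on the zinc top of the station clear of the drawer's path and off the flap, and then pull the drawer by its handle all the way out to its stop. Do not run the drawer into the flap or the block, and leave the porcelain mould, the bronze reamer and the copper-coloured plug where they are.

Things in the scene. Friction and masses are not known exactly. Their poses are not given: they have to be found in the camera images.
- station: the fitting station, fixed to the counter, elsewhere each time: a low plinth with a pale grey zinc top, a blue drawer case (white top, black mat) on its back part. Origin: on the counter under the middle of its width; x points away from the worker, from the drawer's front into the case, y left, z up. In this frame the plinth spans x = -280 to 250 mm, y = -340 to 340, zinc top at z = 45
- flap: the cubby's dark steel flap, 130 mm long from its hinge, 150 mm wide, 3 mm thick, with a notch 40 mm wide, 15 mm deep in the middle of its free edge. Origin: hinge axis, mid-width, in the station's frame (-30, 65, 47.5) mm; hinge axis = its y, parallel to the station's y. The plate runs along its own -x; its z leaves the outer (upper) face, which looks towards the drawer when the flap is up
- flap_hinge (a joint): angle of the flap in rad: 0 shut flat, about 1.57 standing straight up, opening away from the worker towards the drawer, stop at 1.75. A stiff hinge (0.30 N m of friction): the flap stays at any angle and must be pushed all the way down. It starts between 1.1 and 1.65
- drawer_slide (a joint): how far the drawer is out (towards the station's -x), in m: 0 shut, 0.150 at its stop; starts up to 0.012. Slide friction 4 N, damping 10 N s/m; stays where it is left. On its way it sweeps y = -140 to 140 mm in the station's frame from 10 mm above the zinc; at the stop its front face is at x = -100 and the handle's outside at x = -150
- drawer: the blue drawer with an open-topped plywood box behind its front panel; the panel is 280 mm wide, 82 mm high, 8 mm thick. Origin: lower edge, middle, on the panel's outer face, 10 mm above the zinc; axes as the station's
- drawer_pull (a point): the drawer's brass bow handle: a level round bar 10 mm thick, 120 mm long, with a 10 mm leg at each end. Origin: middle of the bar, on its axis, 45 mm in front of the drawer's face, 70 mm above the zinc (when shut, station frame (5, 0, 115) mm); 40 mm is free between bar and face, open from above (the case top is 30 mm above the bar's axis). y along the bar, x into the case
- jig_block: black nylon drilling jig block, 110 x 60 x 45 mm (x, y, z), with three brass bushes in its top, about 0.34 kg. Origin: centre of its underside. It starts on the zinc at the right of the flap, in the drawer's path; its far end may lie under the drawer's handle, the underside of whose bar is 65 mm above the zinc
- insert_mould: white porcelain insert mould, 95 x 65 x 40 mm (x, y, z), two cavities in its top. Origin: centre of its underside. To be left alone
- finger_reamer: bronze taper reamer with a steel cross handle, lying along its x: from -78 to 85 mm; cross bar 72 mm long (along y) at x = -66 mm, 22 mm high. Origin: on the zinc under its middle. To be left alone
- resin_plug: copper-coloured resin plug, an upright cylinder 36 mm in diameter and 70 mm high. Origin: centre of its underside. To be left alone
- case_edge (a point): middle of the upper front edge of the drawer case. In the station's frame (46, 0, 145) mm; the case spans x = 46 to 252, y = -158 to 158, from the zinc (z = 45) up to z = 145
- cubby (a point): middle of the cubby's mouth at zinc height, in the station's frame (-95, 65, 45) mm. The cubby is an open hole x = -155 to -35, y = 0 to 130, 39 mm deep, which the shut flap covers
Things that resemble listed ones, but are neither listed nor needed, are in the scene too. What is meant by the jig_block is not purple, and is the larger of those in its own colour.

How it is judged:
On the way, in this order (a step that is already met when the one before it is completed fails the run):
1. the flap is down and shut while the drawer is still closed (value of joint flap_hinge below 0.05 rad and value of joint drawer_slide below 0.03 m), for 0.2 s.
2. the drawer is coming out, pulled with the fingers on its handle (value of joint drawer_slide above 0.05 m and (contact force between the fingers and drawer_bar above 0.5 N or contact force between the fingers and drawer_right_leg above 0.5 N or contact force between the fingers and drawer_left_leg above 0.5 N)), for 0.05 s.
At the end, for the whole second after the job is handed in: the drawer is out to within 8 mm of its 150 mm stop; the flap is shut (under 0.05 rad); the jig block rests flat on the station's zinc top (not on the flap), at rest; mould, reamer and plug are within 15 mm of where they started and the plug stands upright (value of joint drawer_slide above 0.142 m and value of joint flap_hinge below 0.05 rad and contact force between jig_block and flap below 0.1 N and angle between jig_block's own z axis and vertical below 0.05 rad and z of jig_block in the frame of station between 0.041 and 0.049 m and linear speed of jig_block below 0.01 m/s and distance of each of insert_mould, finger_reamer, resin_plug from where it was at the start of the episode below 0.015 m and angle between resin_plug's own z axis and vertical below 0.1 rad); the robot touches nothing.
It fails at once if the drawer is pulled out (over 30 mm) while the flap is still up (value of joint flap_hinge above 0.15 rad and value of joint drawer_slide above 0.03 m).
It fails at once if the drawer's front or handle is run against the jig block (value of joint drawer_slide above 0.02 m and contact force between drawer and jig_block above 0.8 N).
It fails at once if the flap is slammed shut (faster than 3 rad/s near its seat) (value of joint flap_hinge below 0.15 rad and velocity of joint flap_hinge below -3 rad/s).
It fails at once if the porcelain mould, the reamer or the plug is shifted by more than 15 mm, or the plug knocked over (distance of any of insert_mould, finger_reamer, resin_plug from where it was at the start of the episode above 0.015 m or angle between resin_plug's own z axis and vertical above 0.3 rad).
It also fails if it takes over 58 s, if anything falls off the work surface, if the arm or the gripper's body presses on something with over 40 N, if the wrist force passes 120 N, or if a joint passes its speed limit or range.

## Working session

There is one attempt and no reset: what is moved stays moved. The work goes in short steps, Python scripts to look and compute and a tool call to move; the robot and the scene stay as the last step left them, time stands still between calls to the robot, and variables do not carry over. Pictures are saved under pics/ and viewed, at most 10 in all, crops included, and the job is handed in when it is done.

Besides the shell and the picture viewer there is one more tool, called after "Emit:" as name(argument=value, ...), one argument or row to a line, values as JSON. jog_arm: Moves the arm, as the interface text tells. Its arguments: {"type":"object","properties":{"targets":{"type":"array","items":{"type":"object","properties":{"dx":{"type":"number"},"dy":{"type":"number"},"dz":{"type":"number"},"rx":{"type":"number"},"ry":{"type":"number"},"rz":{"type":"number"},"gripper":{"type":"number"}}}},"force":{"type":"number"}},"required":["targets"]}

```bash
mkdir -p pics; cat > h.py <<'E'
import numpy as np, cv2
from station import arm
def grab(n):
    return arm.grab_frame(n)
def cloud(f):
    H,W=f["z_map"].shape
    u,v=np.meshgrid(np.arange(W),np.arange(H))
    K=np.array([[f["fx"],0,f["cx"]],[0,f["fy"],f["cy"]],[0,0,1]],float)
    p=cv2.undistortPoints(np.stack([u,v],-1).reshape(-1,1,2).astype(float),K,np.array(f["distortion"],float)).reshape(H,W,2)
    z=f["z_map"]
    c=np.stack([p[...,0]*z,p[...,1]*z,z],-1)
    T=np.linalg.inv(np.array(f["view"]))
    w=c@T[:3,:3].T+T[:3,3]
    w[z==0]=np.nan
    return w
E
python3 - <<'E'
from h import *
import pickle
ims=[]
for n in("scene","top"):
    f=grab(n); pickle.dump(f,open(n+".pkl","wb"))
    cv2.imwrite(f"pics/{n}.png",cv2.resize(f["frame"][...,::-1],(800,600),interpolation=cv2.INTER_CUBIC))
    print(n,np.linalg.inv(f["view"])[:3].round(3))
print(arm.get_state())
E
```

```text
scene [[-0.181  0.536 -0.825  1.655]
 [ 0.983  0.079 -0.165  0.112]
 [-0.023 -0.841 -0.541  0.861]]
top [[ 0.025 -0.98   0.195  0.176]
 [-1.    -0.028 -0.015 -0.111]
 [ 0.02  -0.195 -0.981  1.657]]
{'t': 0.1, 'q': array([-8.28917794e-01,  3.59307364e-01,  1.11136558e-02, -2.66176386e-04,
       -1.22413345e+00, -2.88094469e-01]), 'qd': array([ 1.09251265e-03, -2.60246777e-03,  1.96895761e-03,  9.50381662e-04,
        9.55380608e-04,  3.99511112e-05]), 'joint_efforts': array([ 3.30653693e-04, -5.84162736e+01,  2.93750149e+01,  7.01539278e+00,
        1.01778569e-02, -7.90610056e-05]), 'eef_pos': array([ 0.29566637, -0.60632243,  0.24771309]), 'ee_rot': array([ 3.14005381e+00, -1.95060025e-04, -2.68789907e+00]), 'force': array([-0.49590367, -0.60373936,  0.73716873]), 'moment': array([-0.02940109, -0.00130626, -0.05021194]), 'gripper_force': 0.0, 'width': 0.0875464690505892}
```

View pics/scene.png

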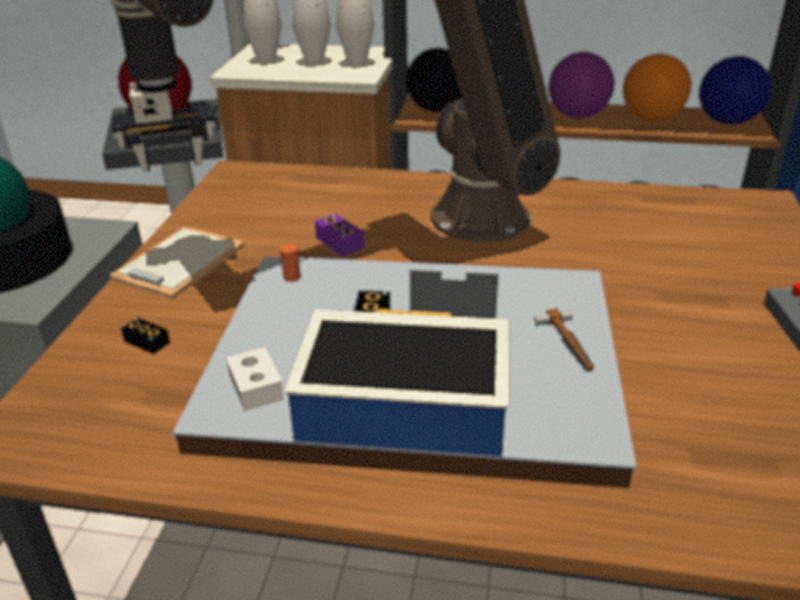

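View pics/top.png

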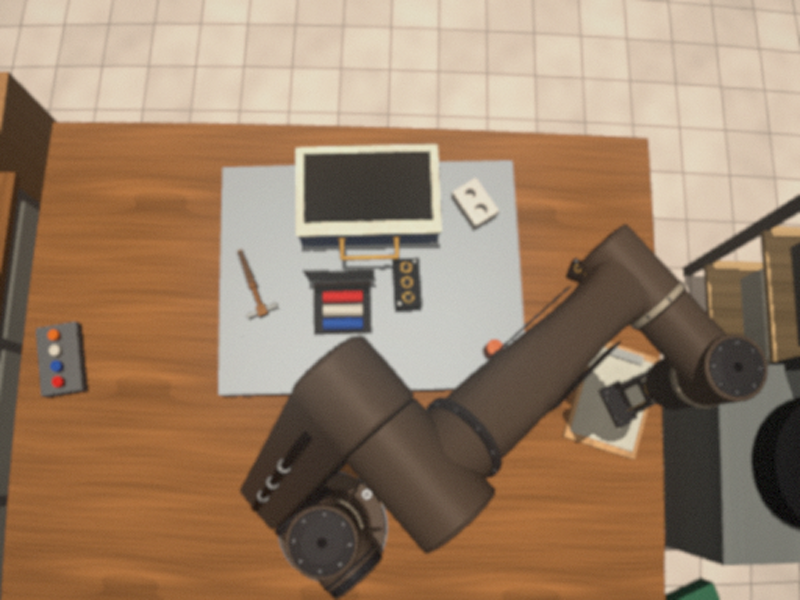

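The top view shows the station with the flap standing up at (340,278) and the jig block at (407,285). The handle bar is at (370,257), the mould at (475,203), the reamer at (255,285) and the plug at (493,348). Jig candidates:
- The black block on the zinc, top (407,285), scene (373,300).
- A smaller black block on the counter, top (577,268), scene (145,335).
- A purple block, scene (340,235).

I choose the one on the zinc and will check it in a crop.

```bash
python3 - <<'E'
from h import *
import pickle
f=pickle.load(open("top.pkl","rb")); w=cloud(f)
im=f["frame"]
z=w[...,2]
ok=lambda a,b:(z>a)&(z<b)
m=ok(.138,.152); sub=np.zeros_like(m); sub[80:160,180:290]=1; m&=sub
r=cv2.minAreaRect((w[m][:,:2]*1000).astype(np.float32)); print("case",r,cv2.boxPoints(r).round(1).tolist(),np.median(z[m]))
yaw_c=None
s=np.zeros_like(m); s[100:255,138:340]=1
m2=ok(.038,.052)&s.astype(bool)
m2=cv2.morphologyEx(m2.astype(np.uint8),cv2.MORPH_OPEN,np.ones((3,3)))>0
r2=cv2.minAreaRect((w[m2][:,:2]*1000).astype(np.float32)); print("zinc",r2,cv2.boxPoints(r2).round(1).tolist(),np.median(z[m2]))
# jig block top z~.09
s=np.zeros_like(m); s[158:202,246:275]=1
m3=ok(.083,.097)&s.astype(bool)
r3=cv2.minAreaRect((w[m3][:,:2]*1000).astype(np.float32)); print("jig",m3.sum(),r3,cv2.boxPoints(r3).round(1).tolist())
for px in [(407,285),(340,278),(370,257),(475,203),(262,300),(493,348)]:
    c=(int(px[0]*.64),int(px[1]*.64)); print(px,w[c[1],c[0]].round(3))
crop=im[140:250,130:345,::-1]; cv2.imwrite("pics/crop.png",cv2.resize(crop,None,fx=3.7,fy=3.7,interpolation=cv2.INTER_CUBIC))
E
```

```text
case ((730.1837158203125, -58.07305908203125), (209.84332275390625, 317.2464904785156), 3.2025277614593506) [[616.5999755859375, 94.4000015258789], [634.2999877929688, -222.3000030517578], [843.7999877929688, -210.60000610351562], [826.0999755859375, 106.19999694824219]] 0.14614243926532489
zinc ((565.33935546875, -67.57308959960938), (535.2671508789062, 687.864501953125), 3.3829171657562256) [[277.8999938964844, 260.0], [318.5, -426.70001220703125], [852.7999877929688, -395.1000061035156], [812.2000122070312, 291.6000061035156]] 0.04546492690121107
jig 517 ((536.1173095703125, -150.3890838623047), (110.4301528930664, 59.85238265991211), 5.275762557983398) [[478.3999938964844, -125.69999694824219], [483.8999938964844, -185.3000030517578], [593.9000244140625, -175.10000610351562], [588.2999877929688, -115.5]]
(407, 285) [ 0.528 -0.15   0.095]
(340, 278) [ 0.544 -0.001  0.087]
(370, 257) [ 0.582 -0.066  0.125]
(475, 203) [ 0.73  -0.303  0.081]
(262, 300) [0.494 0.177 0.044]
(493, 348) [ 0.391 -0.336  0.119]
```

View pics/crop.png

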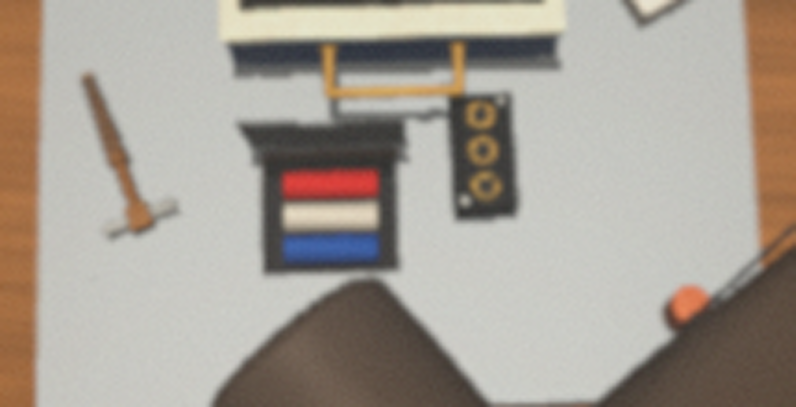

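The crop confirms the chosen block: black, three brass bushes, measured at 110 x 60 mm, with its top at z = 90. Its far end is at about (480,95), close to the handle. The station origin is about (581,-67) mm with a yaw of 0.057 rad. Next I measure the flap angle and the bar.

```bash
cat >> h.py <<'E'
O=np.array([.5807,-.0666,0]); Y=.057
def st(w):
    c,s=np.cos(Y),np.sin(Y); R=np.array([[c,-s,0],[s,c,0],[0,0,1]]); return (w-O)@R
E
python3 - <<'E'
from h import *
import pickle
for n in("scene","top"):
    f=pickle.load(open(n+".pkl","rb")); w=st(cloud(f))*1000; x,y,z=w[...,0],w[...,1],w[...,2]
    m=(x>-140)&(x<20)&(y>68)&(y<135)&(z>60)&(z<200)
    if m.sum(): 
        th=np.arctan2(z[m]-47.5,-30-x[m]); print(n,"flap",m.sum(),np.percentile(th,[10,50,90]).round(3),z[m].max(),np.percentile(x[m],[5,95]))
    m=(x>-20)&(x<12)&(abs(y)<50)&(z>105)&(z<130)
    print("bar",m.sum(),np.median(x[m]),np.median(z[m]))
    for nm,(a,b,c,d) in dict(mould=(100,220,-300,-180),plug=(-260,-130,-310,-230),reamer=(-200,60,190,330)).items():
        m=(x>a)&(x<b)&(y>c)&(y<d)&(z>52)&(z<125); 
        if m.sum(): print(nm,m.sum(),w[m].min(0).round(),w[m].max(0).round())
E
```

```text
scene flap 707 [1.508 1.543 1.595] 179.37899987759798 [-37.05058978 -27.54274966]
bar 89 6.524990001683048 117.89365289866338
mould 889 [ 100. -296.   52.] [ 198. -191.   88.]
plug 252 [-216. -281.   52.] [-178. -245.  117.]
reamer 372 [-111.  211.   52.] [ 49. 302.  70.]
top flap 130 [1.482 1.495 1.513] 185.1855906881892 [-39.99301133 -31.83131768]
bar 84 2.148461475796714 119.33234739412768
mould 506 [ 100. -297.   52.] [ 219. -181.   95.]
plug 113 [-237. -310.   52.] [-138. -231.  123.]
reamer 406 [-198.  190.   52.] [ 60. 330.  75.]
```

Emit:
jog_arm(
  targets=[
    {"dz":-20,"rz":0.1},
    {"dz":-40,"rz":0.2},
    {"dz":-60,"rz":0.3},
    {"dz":-60,"rz":0.397},
    {"dz":-60,"rz":0.397},
    {"dz":-60,"rz":0.397},
    {"dz":-60,"rz":0.397,"gripper":1},
    {"dz":-60,"rz":0.397,"gripper":1},
  ],
  force=30,
)

```text
invalid input at $.targets[0]: expected keys dx, dy, dz, rx, ry, rz, gripper
```

Emit:
jog_arm(
  targets=[
    {"dx":0,"dy":0,"dz":-20,"rx":0,"ry":0,"rz":0.1,"gripper":1},
    {"dx":0,"dy":0,"dz":-40,"rx":0,"ry":0,"rz":0.2,"gripper":1},
    {"dx":0,"dy":0,"dz":-60,"rx":0,"ry":0,"rz":0.3,"gripper":1},
    {"dx":0,"dy":0,"dz":-60,"rx":0,"ry":0,"rz":0.397,"gripper":1},
    {"dx":0,"dy":0,"dz":-60,"rx":0,"ry":0,"rz":0.397,"gripper":1},
    {"dx":0,"dy":0,"dz":-60,"rx":0,"ry":0,"rz":0.397,"gripper":1},
    {"dx":0,"dy":0,"dz":-60,"rx":0,"ry":0,"rz":0.397,"gripper":1},
    {"dx":0,"dy":0,"dz":-60,"rx":0,"ry":0,"rz":0.397,"gripper":1},
  ],
  force=30,
)

```text
t: 0.77
eef_pos: [0.2956, -0.6063, 0.3074]
ee_rot: [3.14, -0.001, -3.083]
force: [-0.1, 0.1, -0.0]
width: 0.0399
gripper_force: 0.0
```

Emit:
jog_arm(
  targets=[
    {"dx":-18,"dy":36,"dz":0,"rx":0,"ry":0,"rz":0,"gripper":1},
    {"dx":-36,"dy":72,"dz":0,"rx":0,"ry":0,"rz":0,"gripper":1},
    {"dx":-54,"dy":108,"dz":0,"rx":0,"ry":0,"rz":0,"gripper":1},
    {"dx":-72,"dy":144,"dz":0,"rx":0,"ry":0,"rz":0,"gripper":1},
    {"dx":-90,"dy":180,"dz":0,"rx":0,"ry":0,"rz":0,"gripper":1},
    {"dx":-108,"dy":216,"dz":0,"rx":0,"ry":0,"rz":0,"gripper":1},
    {"dx":-126,"dy":252,"dz":0,"rx":0,"ry":0,"rz":0,"gripper":1},
    {"dx":-144,"dy":288,"dz":0,"rx":0,"ry":0,"rz":0,"gripper":1},
  ],
)

```text
t: 1.43
eef_pos: [0.4234, -0.3091, 0.3082]
ee_rot: [3.141, -0.0, -3.083]
force: [1.2, -0.2, 1.3]
width: 0.0004
gripper_force: 0.0
```

Emit:
jog_arm(
  targets=[
    {"dx":-18,"dy":36,"dz":0,"rx":0,"ry":0,"rz":0,"gripper":1},
    {"dx":-36,"dy":72,"dz":0,"rx":0,"ry":0,"rz":0,"gripper":1},
    {"dx":-54,"dy":108,"dz":0,"rx":0,"ry":0,"rz":0,"gripper":1},
    {"dx":-72,"dy":144,"dz":0,"rx":0,"ry":0,"rz":0,"gripper":1},
    {"dx":-90,"dy":180,"dz":0,"rx":0,"ry":0,"rz":0,"gripper":1},
    {"dx":-108,"dy":216,"dz":0,"rx":0,"ry":0,"rz":0,"gripper":1},
    {"dx":-126,"dy":252,"dz":0,"rx":0,"ry":0,"rz":0,"gripper":1},
    {"dx":-144,"dy":288,"dz":0,"rx":0,"ry":0,"rz":0,"gripper":1},
  ],
)

```text
t: 2.1
eef_pos: [0.5509, -0.0132, 0.3083]
ee_rot: [-3.142, -0.0, -3.083]
force: [0.9, -0.9, -0.1]
width: 0.0007
gripper_force: 0.0
```

Emit:
jog_arm(
  targets=[
    {"dx":-15,"dy":30,"dz":0,"rx":0,"ry":0,"rz":0,"gripper":1},
    {"dx":-25,"dy":47,"dz":0,"rx":0,"ry":0,"rz":0,"gripper":1},
    {"dx":-25,"dy":47,"dz":0,"rx":0,"ry":0,"rz":0,"gripper":1},
    {"dx":-25,"dy":47,"dz":0,"rx":0,"ry":0,"rz":0,"gripper":1},
    {"dx":-25,"dy":47,"dz":0,"rx":0,"ry":0,"rz":0,"gripper":1},
    {"dx":-25,"dy":47,"dz":0,"rx":0,"ry":0,"rz":0,"gripper":1},
    {"dx":-25,"dy":47,"dz":0,"rx":0,"ry":0,"rz":0,"gripper":1},
    {"dx":-25,"dy":47,"dz":0,"rx":0,"ry":0,"rz":0,"gripper":1},
  ],
)

```text
t: 2.77
eef_pos: [0.5728, 0.0322, 0.3089]
ee_rot: [3.141, 0.0, -3.086]
force: [-0.8, 0.6, 0.6]
width: 0.0006
gripper_force: 0.0
```

Emit:
jog_arm(
  targets=[
    {"dx":0,"dy":0,"dz":30,"rx":0,"ry":0,"rz":0,"gripper":1},
    {"dx":0,"dy":0,"dz":60,"rx":0,"ry":0,"rz":0,"gripper":1},
    {"dx":0,"dy":0,"dz":90,"rx":0,"ry":0,"rz":0,"gripper":1},
    {"dx":0,"dy":0,"dz":120,"rx":0,"ry":0,"rz":0,"gripper":1},
    {"dx":0,"dy":0,"dz":140,"rx":0,"ry":0,"rz":0,"gripper":1},
    {"dx":0,"dy":0,"dz":140,"rx":0,"ry":0,"rz":0,"gripper":1},
    {"dx":5,"dy":0,"dz":140,"rx":0,"ry":0,"rz":0,"gripper":1},
    {"dx":10,"dy":0,"dz":140,"rx":0,"ry":0,"rz":0,"gripper":1},
  ],
)

```text
t: 3.43
eef_pos: [0.5636, 0.0324, 0.17]
ee_rot: [3.142, 0.002, -3.085]
force: [-1.0, 0.2, 0.6]
width: 0.0004
gripper_force: 0.0
```

```bash
python3 - <<'E'
from h import *
f=grab("scene"); cv2.imwrite("pics/s2.png",cv2.resize(f["frame"][140:300,180:400,::-1],None,fx=3.6,fy=3.6,interpolation=cv2.INTER_CUBIC))
print(arm.get_state()["force"])
E
```

```text
[-1.36520163 -0.17524933  0.05310842]
```

View pics/s2.png

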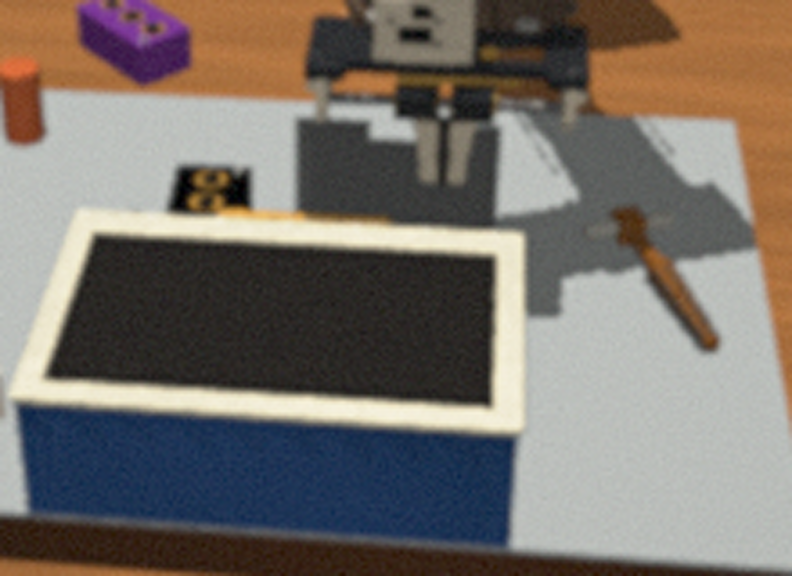

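The picture shows the closed fingers at (440,150), in front of the flap's outer face at (395,180) and clear of the case. Now I swing the flap down along an arc.

Emit:
jog_arm(
  targets=[
    {"dx":10,"dy":0,"dz":0,"rx":0,"ry":0,"rz":0,"gripper":1},
    {"dx":23,"dy":0,"dz":1,"rx":0,"ry":0,"rz":0,"gripper":1},
    {"dx":33,"dy":0,"dz":3,"rx":0,"ry":0,"rz":0,"gripper":1},
    {"dx":43,"dy":0,"dz":6,"rx":0,"ry":0,"rz":0,"gripper":1},
    {"dx":52,"dy":0,"dz":10,"rx":0,"ry":0,"rz":0,"gripper":1},
    {"dx":61,"dy":0,"dz":14,"rx":0,"ry":0,"rz":0,"gripper":1},
    {"dx":69,"dy":0,"dz":20,"rx":0,"ry":0,"rz":0,"gripper":1},
    {"dx":77,"dy":0,"dz":27,"rx":0,"ry":0,"rz":0,"gripper":1},
  ],
)

```text
t: 4.15
eef_pos: [0.4853, 0.0282, 0.1414]
ee_rot: [3.141, 0.0, -3.085]
force: [1.7, 1.5, 2.0]
width: 0.0005
gripper_force: 1.0
```

Emit:
jog_arm(
  targets=[
    {"dx":6.5,"dy":0,"dz":7,"rx":0,"ry":0,"rz":0,"gripper":1},
    {"dx":13,"dy":0,"dz":15,"rx":0,"ry":0,"rz":0,"gripper":1},
    {"dx":18,"dy":0,"dz":23,"rx":0,"ry":0,"rz":0,"gripper":1},
    {"dx":22,"dy":0,"dz":32,"rx":0,"ry":0,"rz":0,"gripper":1},
    {"dx":26,"dy":0,"dz":41,"rx":0,"ry":0,"rz":0,"gripper":1},
    {"dx":28,"dy":0,"dz":48,"rx":0,"ry":0,"rz":0,"gripper":1},
    {"dx":29,"dy":0,"dz":53,"rx":0,"ry":0,"rz":0,"gripper":1},
    {"dx":30,"dy":0,"dz":58,"rx":0,"ry":0,"rz":0,"gripper":1},
  ],
)

```text
t: 4.82
eef_pos: [0.4556, 0.0262, 0.0828]
ee_rot: [-3.141, -0.001, -3.085]
force: [-0.6, 0.6, 1.5]
width: 0.0009
gripper_force: 0.7
```

Emit:
jog_arm(
  targets=[
    {"dx":0,"dy":0,"dz":3,"rx":0,"ry":0,"rz":0,"gripper":1},
    {"dx":0,"dy":0,"dz":6,"rx":0,"ry":0,"rz":0,"gripper":1},
    {"dx":0,"dy":0,"dz":8,"rx":0,"ry":0,"rz":0,"gripper":1},
    {"dx":0,"dy":0,"dz":10,"rx":0,"ry":0,"rz":0,"gripper":1},
    {"dx":0,"dy":0,"dz":11,"rx":0,"ry":0,"rz":0,"gripper":1},
    {"dx":0,"dy":0,"dz":12,"rx":0,"ry":0,"rz":0,"gripper":1},
    {"dx":0,"dy":0,"dz":12,"rx":0,"ry":0,"rz":0,"gripper":1},
    {"dx":0,"dy":0,"dz":12,"rx":0,"ry":0,"rz":0,"gripper":1},
  ],
)

```text
t: 5.48
eef_pos: [0.4564, 0.0266, 0.0716]
ee_rot: [3.141, 0.0, -3.085]
force: [-0.6, 0.1, 0.1]
width: 0.0007
gripper_force: 0.0
```

Emit:
jog_arm(
  targets=[
    {"dx":0,"dy":0,"dz":1,"rx":0,"ry":0,"rz":0,"gripper":1},
    {"dx":0,"dy":0,"dz":2,"rx":0,"ry":0,"rz":0,"gripper":1},
    {"dx":0,"dy":0,"dz":3,"rx":0,"ry":0,"rz":0,"gripper":1},
    {"dx":0,"dy":0,"dz":3,"rx":0,"ry":0,"rz":0,"gripper":1},
    {"dx":0,"dy":0,"dz":3,"rx":0,"ry":0,"rz":0,"gripper":1},
    {"dx":0,"dy":0,"dz":3,"rx":0,"ry":0,"rz":0,"gripper":1},
    {"dx":0,"dy":0,"dz":3,"rx":0,"ry":0,"rz":0,"gripper":1},
    {"dx":0,"dy":0,"dz":3,"rx":0,"ry":0,"rz":0,"gripper":1},
  ],
)

```text
t: 6.15
eef_pos: [0.4567, 0.0266, 0.0708]
ee_rot: [3.142, 0.002, -3.084]
force: [-10.8, 1.7, 29.8]
width: 0.0004
gripper_force: 15.4
```

Emit:
jog_arm(
  targets=[
    {"dx":0,"dy":0,"dz":-30,"rx":0,"ry":0,"rz":0,"gripper":1},
    {"dx":0,"dy":0,"dz":-60,"rx":0,"ry":0,"rz":0,"gripper":1},
    {"dx":0,"dy":-20,"dz":-90,"rx":0,"ry":0,"rz":0,"gripper":0},
    {"dx":-10,"dy":-50,"dz":-110,"rx":0,"ry":0,"rz":0,"gripper":0},
    {"dx":-20,"dy":-85,"dz":-110,"rx":0,"ry":0,"rz":-0.035,"gripper":0},
    {"dx":-30,"dy":-120,"dz":-110,"rx":0,"ry":0,"rz":-0.035,"gripper":0},
    {"dx":-42,"dy":-155,"dz":-110,"rx":0,"ry":0,"rz":-0.035,"gripper":0},
    {"dx":-54,"dy":-181,"dz":-110,"rx":0,"ry":0,"rz":-0.035,"gripper":0},
  ],
)

```text
t: 6.82
eef_pos: [0.5209, -0.1535, 0.179]
ee_rot: [-3.142, 0.001, -3.05]
force: [0.3, 1.5, -0.2]
width: 0.0348
gripper_force: 0.0
```

Emit:
jog_arm(
  targets=[
    {"dx":0,"dy":0,"dz":0,"rx":0,"ry":0,"rz":0,"gripper":0},
    {"dx":0,"dy":0,"dz":0,"rx":0,"ry":0,"rz":0,"gripper":0},
    {"dx":0,"dy":0,"dz":0,"rx":0,"ry":0,"rz":0,"gripper":0},
    {"dx":0,"dy":0,"dz":0,"rx":0,"ry":0,"rz":0,"gripper":0},
    {"dx":0,"dy":0,"dz":0,"rx":0,"ry":0,"rz":0,"gripper":0},
    {"dx":0,"dy":0,"dz":0,"rx":0,"ry":0,"rz":0,"gripper":0},
    {"dx":0,"dy":0,"dz":0,"rx":0,"ry":0,"rz":0,"gripper":0},
    {"dx":0,"dy":0,"dz":0,"rx":0,"ry":0,"rz":0,"gripper":0},
  ],
)

```text
t: 7.48
eef_pos: [0.5204, -0.1507, 0.1788]
ee_rot: [3.142, 0.0, -3.049]
force: [-0.1, 0.0, 0.2]
width: 0.086
gripper_force: 0.0
```

```bash
python3 - <<'E'
from h import *
f=grab("scene"); cv2.imwrite("pics/s3.png",cv2.resize(f["frame"][120:280,150:370,::-1],None,fx=3.6,fy=3.6,interpolation=cv2.INTER_CUBIC))
w=st(cloud(f))*1000;x,y,z=w[...,0],w[...,1],w[...,2]
m=(x>-150)&(x<-50)&(y>80)&(y<135)&(z<80); print("flap z",np.percentile(z[m],[5,50,95]))
s=arm.get_state();print(s["eef_pos"],s["width"])
E
```

```text
flap z [-756.06775668 -744.20223736   49.91603078]
[ 0.52041626 -0.15077321  0.17873913] 0.08650303342508832
```

View pics/s3.png

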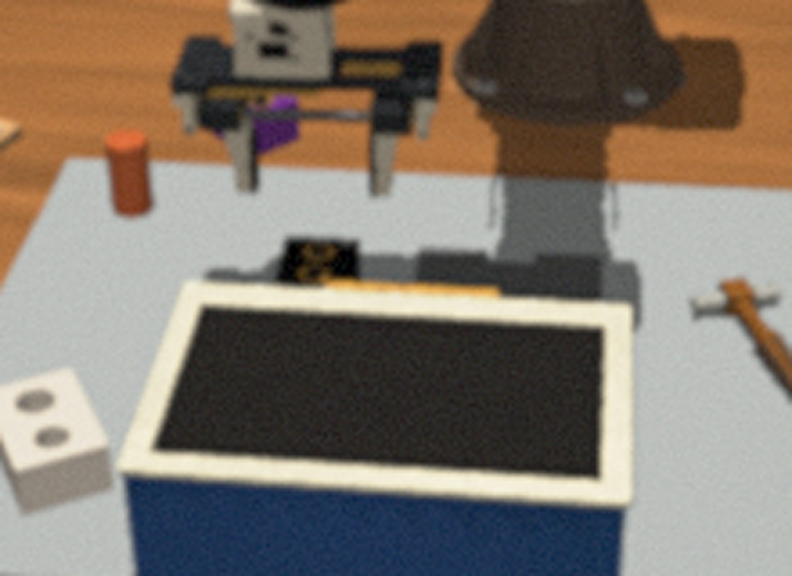

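The flap lies flat at (500,270). The open fingers at (245,170) and (380,170) straddle the block, seen at (320,260). Next: descend and grip.

Emit:
jog_arm(
  targets=[
    {"dx":0,"dy":0,"dz":25,"rx":0,"ry":0,"rz":0,"gripper":0},
    {"dx":0,"dy":0,"dz":50,"rx":0,"ry":0,"rz":0,"gripper":0},
    {"dx":0,"dy":0,"dz":75,"rx":0,"ry":0,"rz":0,"gripper":0},
    {"dx":0,"dy":0,"dz":95,"rx":0,"ry":0,"rz":0,"gripper":0},
    {"dx":0,"dy":0,"dz":105,"rx":0,"ry":0,"rz":0,"gripper":0},
    {"dx":0,"dy":0,"dz":105,"rx":0,"ry":0,"rz":0,"gripper":0},
    {"dx":0,"dy":0,"dz":105,"rx":0,"ry":0,"rz":0,"gripper":1},
    {"dx":0,"dy":0,"dz":105,"rx":0,"ry":0,"rz":0,"gripper":1},
  ],
  force=35,
)

```text
t: 8.2
eef_pos: [0.5213, -0.1512, 0.0748]
ee_rot: [-3.141, 0.002, -3.049]
force: [-0.6, 0.3, 0.8]
width: 0.0793
gripper_force: 0.0
```

Emit:
jog_arm(
  targets=[
    {"dx":0,"dy":0,"dz":0,"rx":0,"ry":0,"rz":0,"gripper":1},
    {"dx":0,"dy":0,"dz":0,"rx":0,"ry":0,"rz":0,"gripper":1},
    {"dx":0,"dy":0,"dz":0,"rx":0,"ry":0,"rz":0,"gripper":1},
    {"dx":0,"dy":0,"dz":0,"rx":0,"ry":0,"rz":0,"gripper":1},
    {"dx":0,"dy":0,"dz":0,"rx":0,"ry":0,"rz":0,"gripper":1},
    {"dx":0,"dy":0,"dz":0,"rx":0,"ry":0,"rz":0,"gripper":1},
    {"dx":0,"dy":0,"dz":0,"rx":0,"ry":0,"rz":0,"gripper":1},
    {"dx":0,"dy":0,"dz":0,"rx":0,"ry":0,"rz":0,"gripper":1},
  ],
)

```text
t: 8.87
eef_pos: [0.5209, -0.1512, 0.0745]
ee_rot: [-3.141, 0.001, -3.05]
force: [-1.1, 0.5, 6.5]
width: 0.0599
gripper_force: 35.0
```

Emit:
jog_arm(
  targets=[
    {"dx":0,"dy":0,"dz":-4,"rx":0,"ry":0,"rz":0,"gripper":1},
    {"dx":8,"dy":0,"dz":-8,"rx":0,"ry":0,"rz":0,"gripper":1},
    {"dx":24,"dy":0,"dz":-8,"rx":0,"ry":0,"rz":0,"gripper":1},
    {"dx":40,"dy":-10,"dz":-8,"rx":0,"ry":0,"rz":0,"gripper":1},
    {"dx":40,"dy":-30,"dz":-15,"rx":0,"ry":0,"rz":0,"gripper":1},
    {"dx":40,"dy":-55,"dz":-20,"rx":0,"ry":0,"rz":0,"gripper":1},
    {"dx":38,"dy":-80,"dz":-20,"rx":0,"ry":0,"rz":0,"gripper":1},
    {"dx":36,"dy":-105,"dz":-20,"rx":0,"ry":0,"rz":0,"gripper":1},
  ],
)

```text
t: 9.53
eef_pos: [0.4931, -0.2604, 0.0941]
ee_rot: [3.142, 0.0, -3.049]
force: [0.5, -0.1, -2.1]
width: 0.0598
gripper_force: 35.0
```

Emit:
jog_arm(
  targets=[
    {"dx":0,"dy":-20,"dz":0,"rx":0,"ry":0,"rz":0,"gripper":1},
    {"dx":-2,"dy":-33,"dz":0,"rx":0,"ry":0,"rz":0,"gripper":1},
    {"dx":-2,"dy":-33,"dz":8,"rx":0,"ry":0,"rz":0,"gripper":1},
    {"dx":-2,"dy":-33,"dz":14,"rx":0,"ry":0,"rz":0,"gripper":1},
    {"dx":-2,"dy":-33,"dz":18,"rx":0,"ry":0,"rz":0,"gripper":1},
    {"dx":-2,"dy":-33,"dz":20,"rx":0,"ry":0,"rz":0,"gripper":1},
    {"dx":-2,"dy":-33,"dz":20.5,"rx":0,"ry":0,"rz":0,"gripper":1},
    {"dx":-2,"dy":-33,"dz":20.5,"rx":0,"ry":0,"rz":0,"gripper":1},
  ],
)

```text
t: 10.2
eef_pos: [0.4979, -0.2913, 0.0743]
ee_rot: [-3.141, -0.002, -3.048]
force: [-7.8, -0.9, 13.4]
width: 0.0598
gripper_force: 35.0
```

Emit:
jog_arm(
  targets=[
    {"dx":0,"dy":0,"dz":0,"rx":0,"ry":0,"rz":0,"gripper":0},
    {"dx":0,"dy":0,"dz":0,"rx":0,"ry":0,"rz":0,"gripper":0},
    {"dx":0,"dy":0,"dz":0,"rx":0,"ry":0,"rz":0,"gripper":0},
    {"dx":0,"dy":0,"dz":0,"rx":0,"ry":0,"rz":0,"gripper":0},
    {"dx":0,"dy":0,"dz":0,"rx":0,"ry":0,"rz":0,"gripper":0},
    {"dx":0,"dy":0,"dz":0,"rx":0,"ry":0,"rz":0,"gripper":0},
    {"dx":0,"dy":0,"dz":0,"rx":0,"ry":0,"rz":0,"gripper":0},
    {"dx":0,"dy":0,"dz":0,"rx":0,"ry":0,"rz":0,"gripper":0},
  ],
)

```text
t: 10.87
eef_pos: [0.4992, -0.2917, 0.073]
ee_rot: [3.142, -0.0, -3.05]
force: [0.0, -0.1, 0.5]
width: 0.0876
gripper_force: 0.0
```

Emit:
jog_arm(
  targets=[
    {"dx":0,"dy":0,"dz":-20,"rx":0,"ry":0,"rz":0,"gripper":0},
    {"dx":0,"dy":0,"dz":-50,"rx":0,"ry":0,"rz":0,"gripper":0},
    {"dx":0,"dy":0,"dz":-80,"rx":0,"ry":0,"rz":0,"gripper":1},
    {"dx":0,"dy":0,"dz":-110,"rx":0,"ry":0,"rz":0.035,"gripper":1},
    {"dx":0,"dy":0,"dz":-140,"rx":0,"ry":0,"rz":0.035,"gripper":1},
    {"dx":0,"dy":0,"dz":-140,"rx":0,"ry":0,"rz":0.035,"gripper":1},
    {"dx":0,"dy":0,"dz":-140,"rx":0,"ry":0,"rz":0.035,"gripper":1},
    {"dx":0,"dy":0,"dz":-140,"rx":0,"ry":0,"rz":0.035,"gripper":1},
  ],
)

```text
t: 11.53
eef_pos: [0.4989, -0.2916, 0.2127]
ee_rot: [3.141, 0.0, -3.085]
force: [-0.6, 0.3, -0.8]
width: 0.0533
gripper_force: 0.0
```

```bash
python3 - <<'E'
from h import *
f=grab("scene"); cv2.imwrite("pics/s4.png",cv2.resize(f["frame"][120:280,150:370,::-1],None,fx=3.6,fy=3.6,interpolation=cv2.INTER_CUBIC))
w=st(cloud(f))*1000;x,y,z=w[...,0],w[...,1],w[...,2]
m=(x>-25)&(x<15)&(abs(y)<50)&(z>105)&(z<130);print("bar",m.sum(),np.percentile(x[m],[5,50,95]))
m=(x>-150)&(x<-50)&(y>10)&(y<120)&(abs(z-50)<40); print("flap z",np.percentile(z[m],[5,50,95]))
m=(x>-200)&(x<40)&(y<-150)&(y>-330)&(z>84)&(z<96); print("jig",w[m].min(0),w[m].max(0),np.percentile(z[m],[5,95]))
s=arm.get_state();print(s["eef_pos"],s["ee_rot"],s["width"],st(s["eef_pos"])*1000)
E
```

```text
bar 90 [ 1.60694753  6.82587863 10.91989689]
flap z [45.04448974 47.9376924  51.10314836]
jig [-199.13263882 -279.36478267   84.01550899] [ -17.65049144 -187.32517221   95.91175496] [85.56615372 92.046804  ]
[ 0.49851024 -0.29148759  0.21205813] [ 3.14078082e+00 -1.35487712e-03 -3.08507291e+00] 0.04925185366996067 [ -94.86793197 -219.84008151  212.05813124]
```

View pics/s4.png

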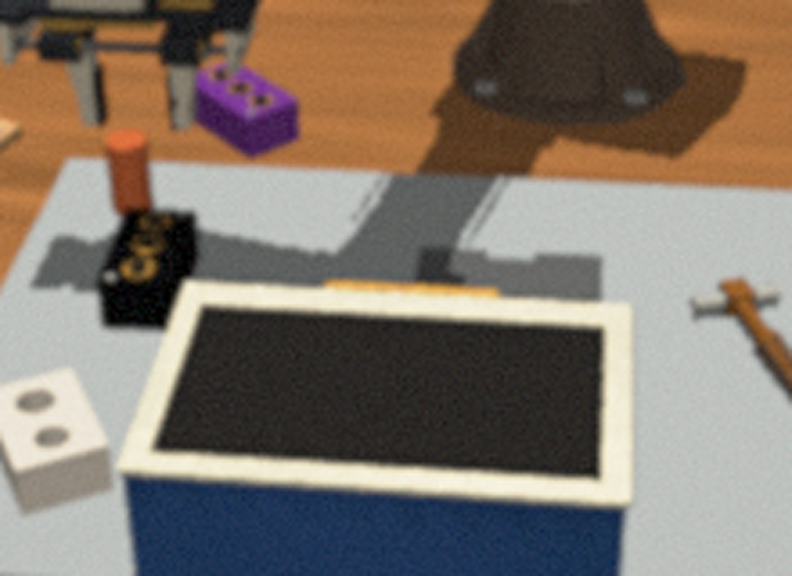

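The picture shows the block flat at (150,270), clear of the drawer's path, with the flap shut. The plug at (130,175), mould and reamer have not moved. Next I go above the gap behind the handle bar.

Emit:
jog_arm(
  targets=[
    {"dx":-15,"dy":27,"dz":0,"rx":0,"ry":0,"rz":0,"gripper":1},
    {"dx":-32,"dy":58,"dz":0,"rx":0,"ry":0,"rz":0,"gripper":1},
    {"dx":-50,"dy":90,"dz":0,"rx":0,"ry":0,"rz":0,"gripper":1},
    {"dx":-68,"dy":122,"dz":0,"rx":0,"ry":0,"rz":0,"gripper":1},
    {"dx":-86,"dy":154,"dz":0,"rx":0,"ry":0,"rz":0,"gripper":1},
    {"dx":-104,"dy":187,"dz":0,"rx":0,"ry":0,"rz":0,"gripper":1},
    {"dx":-122,"dy":220,"dz":0,"rx":0,"ry":0,"rz":0,"gripper":1},
    {"dx":-122,"dy":220,"dz":0,"rx":0,"ry":0,"rz":0,"gripper":1},
  ],
)

```text
t: 12.25
eef_pos: [0.6104, -0.0604, 0.2111]
ee_rot: [3.142, -0.002, -3.081]
force: [0.0, -0.7, -0.0]
width: 0.0011
gripper_force: 0.0
```

Emit:
jog_arm(
  targets=[
    {"dx":0,"dy":0,"dz":0,"rx":0,"ry":0,"rz":0,"gripper":1},
    {"dx":0,"dy":0,"dz":15,"rx":0,"ry":0,"rz":0,"gripper":1},
    {"dx":0,"dy":0,"dz":30,"rx":0,"ry":0,"rz":0,"gripper":1},
    {"dx":0,"dy":0,"dz":40,"rx":0,"ry":0,"rz":0,"gripper":1},
    {"dx":0,"dy":0,"dz":50,"rx":0,"ry":0,"rz":0,"gripper":1},
    {"dx":0,"dy":0,"dz":58,"rx":0,"ry":0,"rz":0,"gripper":1},
    {"dx":0,"dy":0,"dz":64,"rx":0,"ry":0,"rz":0,"gripper":1},
    {"dx":0,"dy":0,"dz":64,"rx":0,"ry":0,"rz":0,"gripper":1},
  ],
)

```text
t: 12.92
eef_pos: [0.6078, -0.0655, 0.1476]
ee_rot: [-3.142, -0.002, -3.085]
force: [0.6, 0.2, -0.1]
width: 0.0003
gripper_force: 0.0
```

```bash
python3 - <<'E'
from h import *
f=grab("scene"); cv2.imwrite("pics/s5.png",cv2.resize(f["frame"][120:240,200:360,::-1],None,fx=5,fy=5,interpolation=cv2.INTER_CUBIC))
s=arm.get_state();print(s["eef_pos"],s["force"],st(s["eef_pos"])*1000)
E
```

```text
[ 0.60819212 -0.06547057  0.14849406] [-1.00766732 -0.37029869  0.20012261] [ 27.5118108   -0.43860517 148.49406268]
```

View pics/s5.png

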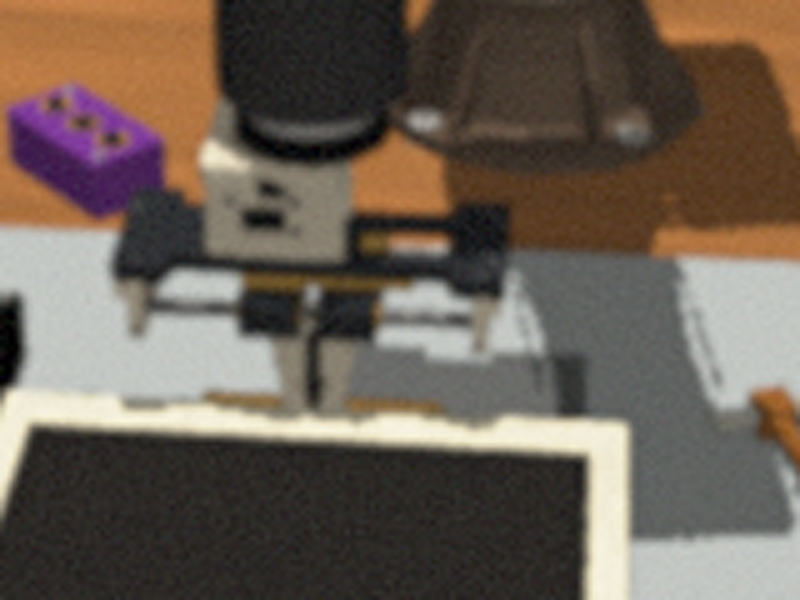

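The fingers at (315,370) come down between the handle bar at (240,400)/(395,407) and the case edge. I continue slowly.

Emit:
jog_arm(
  targets=[
    {"dx":0,"dy":0,"dz":4,"rx":0,"ry":0,"rz":0,"gripper":1},
    {"dx":0,"dy":0,"dz":8,"rx":0,"ry":0,"rz":0,"gripper":1},
    {"dx":0,"dy":0,"dz":12,"rx":0,"ry":0,"rz":0,"gripper":1},
    {"dx":0,"dy":0,"dz":16,"rx":0,"ry":0,"rz":0,"gripper":1},
    {"dx":0,"dy":0,"dz":20,"rx":0,"ry":0,"rz":0,"gripper":1},
    {"dx":0,"dy":0,"dz":23,"rx":0,"ry":0,"rz":0,"gripper":1},
    {"dx":0,"dy":0,"dz":23,"rx":0,"ry":0,"rz":0,"gripper":1},
    {"dx":0,"dy":0,"dz":23,"rx":0,"ry":0,"rz":0,"gripper":1},
  ],
)

```text
t: 13.63
eef_pos: [0.6084, -0.0652, 0.1258]
ee_rot: [-3.141, -0.0, -3.085]
force: [0.0, -0.5, 0.5]
width: 0.0003
gripper_force: 0.0
```

Emit:
jog_arm(
  targets=[
    {"dx":4,"dy":0,"dz":0,"rx":0,"ry":0,"rz":0,"gripper":1},
    {"dx":8,"dy":0,"dz":0,"rx":0,"ry":0,"rz":0,"gripper":1},
    {"dx":12,"dy":0,"dz":0,"rx":0,"ry":0,"rz":0,"gripper":1},
    {"dx":16,"dy":0,"dz":0,"rx":0,"ry":0,"rz":0,"gripper":1},
    {"dx":20,"dy":0,"dz":0,"rx":0,"ry":0,"rz":0,"gripper":1},
    {"dx":24,"dy":0,"dz":0,"rx":0,"ry":0,"rz":0,"gripper":1},
    {"dx":28,"dy":0,"dz":0,"rx":0,"ry":0,"rz":0,"gripper":1},
    {"dx":32,"dy":0,"dz":0,"rx":0,"ry":0,"rz":0,"gripper":1},
  ],
)

```text
t: 14.3
eef_pos: [0.5765, -0.0669, 0.1264]
ee_rot: [3.142, 0.001, -3.085]
force: [4.9, -0.7, -0.5]
width: 0.0003
gripper_force: 2.2
```

Emit:
jog_arm(
  targets=[
    {"dx":8,"dy":0,"dz":0,"rx":0,"ry":0,"rz":0,"gripper":1},
    {"dx":17,"dy":0,"dz":0,"rx":0,"ry":0,"rz":0,"gripper":1},
    {"dx":26,"dy":0,"dz":0,"rx":0,"ry":0,"rz":0,"gripper":1},
    {"dx":35,"dy":0,"dz":0,"rx":0,"ry":0,"rz":0,"gripper":1},
    {"dx":44,"dy":0,"dz":0,"rx":0,"ry":0,"rz":0,"gripper":1},
    {"dx":53,"dy":0,"dz":0,"rx":0,"ry":0,"rz":0,"gripper":1},
    {"dx":62,"dy":0,"dz":0,"rx":0,"ry":0,"rz":0,"gripper":1},
    {"dx":70,"dy":0,"dz":0,"rx":0,"ry":0,"rz":0,"gripper":1},
  ],
)

```text
t: 14.97
eef_pos: [0.5063, -0.0709, 0.1264]
ee_rot: [3.141, 0.001, -3.085]
force: [4.8, 0.7, -1.5]
width: 0.0004
gripper_force: 2.5
```

Emit:
jog_arm(
  targets=[
    {"dx":8,"dy":0,"dz":0,"rx":0,"ry":0,"rz":0,"gripper":1},
    {"dx":16,"dy":0,"dz":0,"rx":0,"ry":0,"rz":0,"gripper":1},
    {"dx":24,"dy":0,"dz":0,"rx":0,"ry":0,"rz":0,"gripper":1},
    {"dx":32,"dy":0,"dz":0,"rx":0,"ry":0,"rz":0,"gripper":1},
    {"dx":39,"dy":0,"dz":0,"rx":0,"ry":0,"rz":0,"gripper":1},
    {"dx":45,"dy":0,"dz":0,"rx":0,"ry":0,"rz":0,"gripper":1},
    {"dx":48,"dy":0,"dz":0,"rx":0,"ry":0,"rz":0,"gripper":1},
    {"dx":50,"dy":0,"dz":0,"rx":0,"ry":0,"rz":0,"gripper":1},
  ],
)

```text
t: 15.63
eef_pos: [0.4563, -0.0738, 0.1263]
ee_rot: [3.142, 0.0, -3.085]
force: [3.2, 0.3, 1.8]
width: -0.0001
gripper_force: 2.1
```

Station x is now -124.6. I go slowly until the stop shows in the force.

Emit:
jog_arm(
  targets=[
    {"dx":1,"dy":0,"dz":0,"rx":0,"ry":0,"rz":0,"gripper":1},
    {"dx":2,"dy":0,"dz":0,"rx":0,"ry":0,"rz":0,"gripper":1},
    {"dx":3,"dy":0,"dz":0,"rx":0,"ry":0,"rz":0,"gripper":1},
    {"dx":4,"dy":0,"dz":0,"rx":0,"ry":0,"rz":0,"gripper":1},
    {"dx":5,"dy":0,"dz":0,"rx":0,"ry":0,"rz":0,"gripper":1},
    {"dx":6,"dy":0,"dz":0,"rx":0,"ry":0,"rz":0,"gripper":1},
    {"dx":7,"dy":0,"dz":0,"rx":0,"ry":0,"rz":0,"gripper":1},
    {"dx":7,"dy":0,"dz":0,"rx":0,"ry":0,"rz":0,"gripper":1},
  ],
)

```text
t: 16.3
eef_pos: [0.4543, -0.0737, 0.1266]
ee_rot: [-3.142, 0.008, -3.084]
force: [19.3, -4.6, -13.2]
width: 0.0005
gripper_force: 9.5
```

The stop is reached. Now I ease off and lift out.

Emit:
jog_arm(
  targets=[
    {"dx":-5,"dy":0,"dz":0,"rx":0,"ry":0,"rz":0,"gripper":1},
    {"dx":-10,"dy":0,"dz":0,"rx":0,"ry":0,"rz":0,"gripper":1},
    {"dx":-13,"dy":0,"dz":0,"rx":0,"ry":0,"rz":0,"gripper":1},
    {"dx":-13,"dy":0,"dz":-10,"rx":0,"ry":0,"rz":0,"gripper":1},
    {"dx":-13,"dy":0,"dz":-30,"rx":0,"ry":0,"rz":0,"gripper":1},
    {"dx":-13,"dy":0,"dz":-60,"rx":0,"ry":0,"rz":0,"gripper":1},
    {"dx":-13,"dy":0,"dz":-90,"rx":0,"ry":0,"rz":0,"gripper":1},
    {"dx":-13,"dy":0,"dz":-120,"rx":0,"ry":0,"rz":0,"gripper":1},
  ],
)

```text
t: 16.97
eef_pos: [0.4613, -0.0738, 0.2466]
ee_rot: [-3.141, -0.003, -3.085]
force: [0.8, 0.3, 0.6]
width: 0.0005
gripper_force: 0.0
```

```bash
python3 - <<'E'
from h import *
f=grab("scene"); cv2.imwrite("pics/s6.png",cv2.resize(f["frame"][120:280,150:370,::-1],None,fx=3.6,fy=3.6,interpolation=cv2.INTER_CUBIC))
w=st(cloud(f))*1000;x,y,z=w[...,0],w[...,1],w[...,2]
m=(x>-170)&(x<-120)&(abs(y)<50)&(z>112)&(z<130);print("bar",m.sum(),np.percentile(x[m],[5,50,95]))
m=(x>-240)&(x<-130)&(y<-230)&(y>-300)&(z>105)&(z<125); print("plug top",w[m].mean(0))
s=arm.get_state();print(s["eef_pos"],s["force"])
E
```

```text
bar 102 [-144.75413094 -138.91747389 -134.5021499 ]
plug top [-195.16423329 -261.06226626  112.14292937]
[ 0.46435331 -0.07390814  0.25294124] [ 3.03612261 -0.36125378  7.33338031]
```

View pics/s6.png

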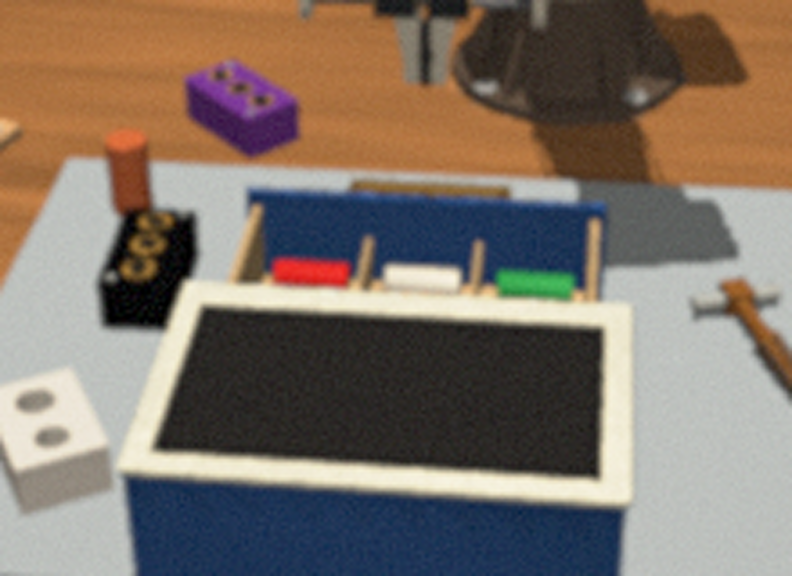

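The drawer is fully out, with its bar at (430,187). It moved 146 mm from its slightly open start, and the force rose at the stop. The block at (150,270), plug, mould and reamer are in place, and the arm is clear.

```bash
python3 -c "
from station import arm
print(arm.job_done())"
```

```text
the job is handed in; nothing more can be done
None
```

I handed the job in at about 17 s of the 58 s: the flap is shut, the jig block lies flat on the zinc clear of the drawer's path, and the drawer is out to its stop. The mould, reamer and plug look unmoved in the last picture, but the hand-in returned no verdict.

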